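# Settle a compression spring and hold it at its test length

## Robot

A 6-joint arm with a two-finger parallel gripper is mounted at the origin on a cart in front of the work surface, level with it; the furniture and walls round the work are solid. World frame = base frame: x ahead of the robot, y to its left, z up, the work surface at z = 0. Lengths are in m, angles in degrees, forces in N, time in s.
With the tool pointing down it reaches from about 0.35 to 0.875 m from the base axis. Payload 4.2 kg.
Tool frame: the origin (TCP) lies midway between the tips of the shut fingers; the grasp point (between the pads) lies 19 mm behind it; z points along the fingers, y is the line along which they close (so a half turn about z gives the same grasp; the last joint's range is limited). The gripper opens to 87 mm and grips with 3 to 60 N. Pads are 19 mm wide; open, the fingers measure 117 mm over their backs; the gripper's body (75 mm by 190 mm) begins 51 mm behind the grasp point.
Start: joints at [90.333, 22.042, 0.453, 0, -68.411, -14.817], TCP at [0.156, 0.605, 0.223] pointing down, gripper open.
Joint ranges: [-179.83, 179.83], [-69.29, 118.12], [-61.27, 80.66], [-181.25, 117.63], [-171.15, -9.14], [-177.46, 177.46]. Speed limits (degrees/s): [159.86, 159.86, 180, 180, 180, 180].

## Interface

Orientations are given as [roll, pitch, yaw] about the fixed x, y, z axes, in that order (R = Rz(yaw) Ry(pitch) Rx(roll)).
In Python, from workcell import env gives the robot as it stands. The module is installed in compiled form; this text tells all that it offers. Calls block until the motion is done:
- env.goto(position, orientation): joint-space move of the TCP to a pose.
- env.move_straight(position, rotation=None, rate=0.15, force_limit=None): straight line of the TCP; rotation=None keeps the orientation; rate is the mean speed in m/s. With force_limit (N) it stops when the force on the tool has changed by that much, and returns True; else False.
- env.set_joints(angles): joint-space move.
- env.gripper_to(opening, grasp_force=None): opening from 0.0 (shut) to 1.0 (fully open); grasp_force is the grip in N (None keeps the last); returns when the fingers have stopped.
- env.dwell(seconds).
- env.inverse_kinematics(position, orientation): joint angles nearest the present ones, or None.
- env.read_state(): the state.
- env.grab_frame(name): name is "scene" or "top" or "wrist"; returns a dict with "image" (480x640x3 uint8, blue, green, red), "fx", "fy", "cx", "cy" (pixels), "position" and "orientation" of the camera in the world. Camera axes: x right, y up, looking along -z (the intrinsics and any distortion apply to the point x, -y, -z); pixel columns grow to the right and rows downward; lengths in m; the calibration is good to about 2 mm. A picture is of the moment at which its call begins. There is no depth.
A pose or a line that the arm cannot do raises env.Unreachable and nothing moves.
- env.close_job(): hands the job in; it is judged then, once.
Trained networks look in a picture, given as the dict that the camera call returned (one of the last four; its "shot" number tells which), for a name from the list of things; names that differ only in an ending like _2 or _b are one class to them, and where a whole thing is asked for, a point or a joint stands for the part that bears it (a point fixed in the world has none). Each returns a list of dicts, best first, with "score" (0 to 1); they miss things now and then, are a little off and sometimes report something else, mostly with a low value. They report only what shows in the picture. A call takes as long as a camera call. They do not tell look-alikes from the thing itself.
- env.search_frame(picture, thing): "xyz" ([x, y, z] in m, in world coordinates, good to about 4 mm: the middle of the surface that is visible of it).
- env.trace(picture, thing): "mask" (480x640 bool, what is visible of it).
The state is a dict: "clock": time; "joint_positions": joint angles; "qvel": joint speeds; "joint_torque": joint torques, N m; "position": TCP position; "tool_rot": TCP orientation; "force": force on the tool from outside, world axes, zero at the start; "wrist_torque": the same for the moment, N m; "opening": opening from 0.0 (shut) to 1.0 (fully open); "finger_force": force on a finger pad.
Only numpy, scipy, OpenCV 4.12 (cv2) and the standard library are available. Lean on these libraries where they do the work, as an engineer would, in place of code of your own. Each camera call takes 0.05 s, during which the arm holds its last target. There are 200 camera calls.

## Task

Get the spring in the hand fixture ready for its reading: set the middle-sized of the three steel loading pieces into the sprung ring cradle, press it fully down onto the stops to settle the spring and let the cradle rise all the way back up. Then press it down again until the cradle's pointer stands between the two limit blades of the gauge plate, and finish there, still holding it pressed down. Leave the other two pieces standing where they are in the tray.

Things in the scene. Friction and masses are not known exactly. Their poses are not given: they have to be found in the camera images.
- piece_middle_mid (a point): The piece to use: turned steel, 84 mm tall, standing upright in the tray; point on its axis (z) 42 mm above its underside. From below: nose 34 mm in diameter, 14 mm high, lower edge rounded; flange 44 mm in diameter from 14 to 22 mm; plain stem 18 mm in diameter from 22 to 84 mm, to be gripped. The fingertips may bear on the flange's top when pressing. 0.2 to 0.3 kg.
- piece_small_mid (a point): The small loading piece (bystander), the same shape and height, with nose 24 mm and flange 34 mm in diameter, the same stem; point on its axis, 42 mm above its underside.
- piece_large_mid (a point): The large loading piece (bystander), the same shape and height, with nose 44 mm and flange 54 mm in diameter, the same stem; point on its axis, 42 mm above its underside.
- tray: Shallow open wooden tray with a black rubber lining, 200 mm (its x) by 80 mm (its y), walls 14 mm high; origin under its centre. The three pieces stand on its floor, 5 mm above the table, in a row along its x, about 60 mm apart, in any order. Between tray and fixture the big testing machine takes up x > 0.53 from y = -0.21 to 0.28, far taller than the pieces: carry round its front.
- fixture: Hand spring fixture, fixed to the table: grey base 100 (x) by 136 mm (y), 14 mm thick; origin under its centre. Columns at y = -50 and +50 mm, tops 116 mm above the table; between them a coil spring under the ring cradle. On the -x side, 41 mm out, a gauge plate 100 mm high with two limit blades 11 mm apart; the cradle's 2 mm thick pointer runs freely past their ends and is above both when up.
- cradle_seat (a point): Centre of the ledge inside the ring cradle on which the piece's nose lands; moves with the cradle. The cradle is a steel ring, outer diameter 54 mm, bore 38 mm, 10 mm deep from its top edge to this ledge (hole of 22 mm in the ledge). With the cradle up the ledge is 85 mm and the ring's top edge 95 mm above the table. A seated piece has its underside on the ledge.
- cradle (a joint): Travel of the cradle down its columns, in m: 0 = fully up (where the spring keeps it, also with a piece in it), 0.028 = on the stop sleeves. The pointer is between the limit blades from 0.011 to 0.018. Spring 400 N/m, 3 N upward at the top when empty; beyond the piece's weight a push of about 5 to 8 N holds it between the blades, 12 to 13 N brings it onto the stops.
Not all that is in view belongs to the job. What is shaped like the part that bears piece_middle_mid but yellow is not meant.

How it is judged:
By the outcome, as a careful person would: the job done as asked, in the order asked, and still so for the second after the job is handed in, while the arm keeps its last pose, push and grip.
It also fails if it takes over 51 s, if anything falls off the work surface, if the arm or the gripper's body presses on something with over 40 N, if the wrist force passes 120 N, or if a joint passes its speed limit or range.

## Working session

There is one attempt and no reset: what is moved stays moved. The work goes in short steps, each a Python script; the robot and the scene stay as the last script left them, time stands still between calls to the robot, and variables do not carry over. Pictures are saved under pics/ and viewed, at most 10 in all, crops included, and the job is handed in when it is done.

```bash
mkdir -p pics; python3 - <<'E'
from workcell import env
import cv2
s=env.read_state();print(s)
for n in ("scene","top"):
    f=env.grab_frame(n);cv2.imwrite(f"pics/{n}0.png",f["image"]);print(n,f["position"],f["orientation"],f["fx"],f["cx"],f["cy"],[k for k in f])
    for t in ("piece_middle_mid","piece_small_mid","piece_large_mid","tray","fixture","cradle_seat","cradle"):
        try: print(t,[(round(d["score"],2),[round(float(v),3) for v in d["xyz"]]) for d in env.search_frame(f,t)])
        except Exception as e: print(t,e)
E
```

```text
{'clock': 0.0, 'joint_positions': array([ 9.03328302e+01,  2.20913156e+01,  3.80590900e-01, -2.78562802e-02,
       -6.84098348e+01, -1.48155310e+01]), 'qvel': array([ 0.0681825 , -0.02370888,  0.00935934,  0.04608053, -0.0571915 ,
       -0.00079526]), 'joint_torque': array([-2.94419642e-04, -3.90667677e+01,  1.87403870e+01,  4.22014430e+00,
        1.09427754e-02, -1.95972279e-04]), 'position': array([0.15615214, 0.60457238, 0.22146222]), 'tool_rot': array([ 1.79876829e+02, -5.80873539e-03, -1.44929720e+01]), 'force': array([-0.88803232,  0.37282535, -0.01358387]), 'wrist_torque': array([0.03179218, 0.00659155, 0.0036692 ]), 'finger_force': 0.0, 'opening': 0.9986923993987286}
scene [-0.07533274 -0.65535031  0.91880006] [ 48.47670694   1.2120359  -44.71745695] 454.1945653200795 321.92570364116136 237.8034906108268 ['image', 'fx', 'fy', 'cx', 'cy', 'position', 'orientation', 'shot']
piece_middle_mid [(0.75, [0.539, -0.444, 0.022]), (0.62, [0.678, -0.334, 0.021]), (0.59, [0.518, -0.333, 0.028])]
piece_small_mid [(0.72, [0.459, -0.329, 0.043])]
piece_large_mid [(0.7, [0.582, -0.33, 0.025])]
tray [(0.84, [0.498, -0.339, 0.005])]
fixture [(0.96, [0.502, 0.42, 0.022]), (0.57, [0.458, -0.329, 0.041])]
cradle_seat [(0.68, [0.504, 0.424, 0.092])]
cradle [(0.84, [0.502, 0.426, 0.091])]
top [0.40743501 0.02102265 1.60757375] [  5.57668142  -0.13018412 -90.63183345] 612.5958844014415 318.76497220414973 235.5386176069137 ['image', 'fx', 'fy', 'cx', 'cy', 'position', 'orientation', 'shot']
piece_middle_mid [(0.62, [0.523, -0.313, 0.026]), (0.49, [0.681, -0.33, 0.016]), (0.47, [0.547, -0.431, 0.024])]
piece_small_mid [(0.72, [0.465, -0.321, 0.025])]
piece_large_mid [(0.54, [0.586, -0.324, 0.025])]
tray [(0.85, [0.516, -0.319, 0.007])]
fixture [(0.78, [0.509, 0.418, 0.013])]
cradle_seat [(0.74, [0.516, 0.429, 0.092])]
cradle []
```

View pics/scene0.png

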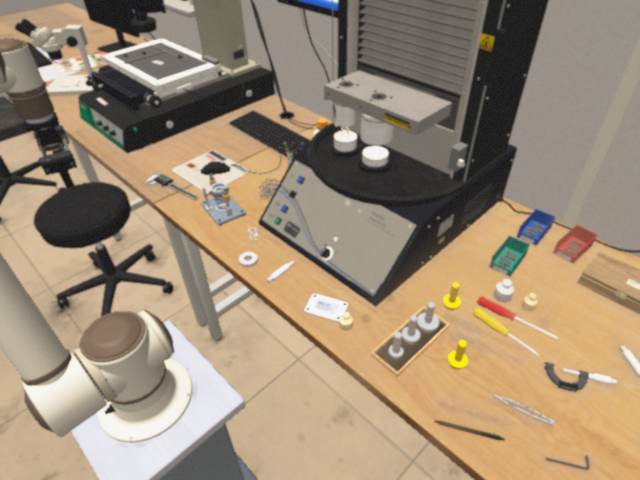

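View pics/top0.png

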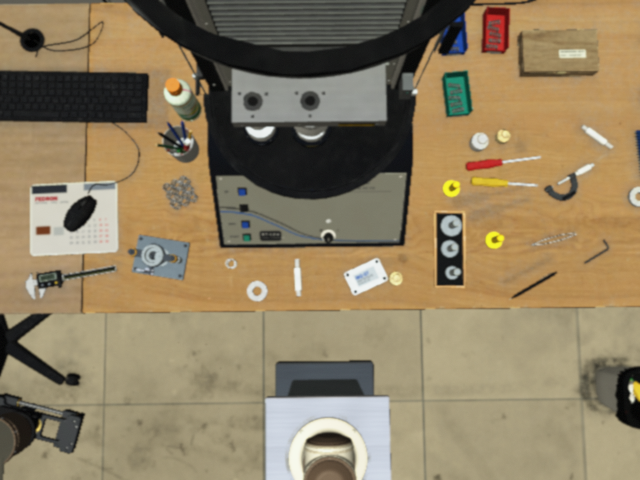

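The middle piece is the centre one in the tray, at top (450,248). The small one is at (453,272) and the large at (451,225). The yellow look-alikes at (452,188) and (494,240) are not meant. Next I'll look at the fixture from close by, then at the tray.

```bash
cat > h.py <<'E'
from workcell import env
import cv2,numpy as np
from scipy.spatial.transform import Rotation as Ro
def ray(f,u,v):
    d=np.array([(u-f["cx"])/f["fx"],-(v-f["cy"])/f["fy"],-1.])
    return np.array(f["position"]),Ro.from_euler("xyz",f["orientation"],degrees=True).apply(d)
def at_z(f,u,v,z):
    p,d=ray(f,u,v); return p+d*(z-p[2])/d[2]
def project(f,P):
    c=Ro.from_euler("xyz",f["orientation"],degrees=True).inv().apply(np.array(P)-f["position"])
    return f["cx"]+f["fx"]*c[0]/-c[2], f["cy"]-f["fy"]*c[1]/-c[2]
def look(name,things,save):
    f=env.grab_frame(name);cv2.imwrite(f"pics/{save}.png",f["image"])
    print(save,np.round(f["position"],4),np.round(f["orientation"],2),f["fx"],f["cx"],f["cy"])
    for t in things: print(t,[(round(d["score"],2),np.round(d["xyz"],4).tolist()) for d in env.search_frame(f,t)])
    return f
E
python3 - <<'E'
from h import *
env.goto([0.44,0.42,0.33],[180,0,0])
look("wrist",["fixture","cradle_seat","cradle"],"w_fix")
s=env.read_state();print(s["clock"],s["joint_positions"].round(1),s["position"])
for p in ([0.38,0.0,0.3],[0.5,-0.32,0.28]): print(env.inverse_kinematics(p,[180,0,0]))
E
```

```text
w_fix [0.5147 0.4204 0.4907] [-1.584e+01 -3.000e-02 -8.996e+01] 392.72869779413475 319.395275505653 248.06803699931882
fixture [(0.84, [0.5165, 0.4284, 0.0137])]
cradle_seat [(0.67, [0.5128, 0.4308, 0.0946])]
cradle [(0.96, [0.5127, 0.4321, 0.0913])]
2.3333 [ 59.   17.5   8.9  -0.  -81.4  31.1] [0.43927757 0.4207091  0.3295144 ]
[ 2.48678205e+01 -6.18277670e+00 -2.21104892e+01  2.54444375e-14
 -7.40722875e+01  6.51321795e+01]
[-17.00317383  17.05435657   1.34612217   0.         -74.29176559
 107.00317383]
```

```bash
python3 - <<'E'
from h import *
env.goto([0.37,0.1,0.33],[180,0,0])
env.goto([0.37,-0.15,0.33],[180,0,0])
env.goto([0.45,-0.32,0.30],[180,0,0])
f=look("wrist",["piece_middle_mid","piece_small_mid","piece_large_mid","tray"],"w_tray")
s=env.read_state();print(s["clock"],s["joint_positions"].round(1),s["position"],s["force"])
a=cv2.imread("pics/w_fix.png");cv2.imwrite("pics/both.png",cv2.resize(np.vstack([a,f["image"]]),(400*800//533,600*800//800)))
E
```

```text
w_tray [ 0.5258 -0.3194  0.4611] [-1.583e+01  1.000e-02 -8.993e+01] 392.72869779413475 319.395275505653 248.06803699931882
piece_middle_mid [(0.91, [0.5492, -0.4332, 0.0203]), (0.81, [0.5264, -0.3226, 0.0266])]
piece_small_mid [(0.94, [0.4737, -0.3275, 0.0279])]
piece_large_mid [(0.58, [0.5859, -0.3293, 0.0259])]
tray [(0.75, [0.5217, -0.3234, 0.0044])]
5.5917 [-18.5  12.2  -2.3  -0.  -75.4 108.6] [ 0.45017479 -0.3189103   0.30107703] [ 0.42594693 -1.08864627 -0.82724153]
```

View pics/w_tray.png

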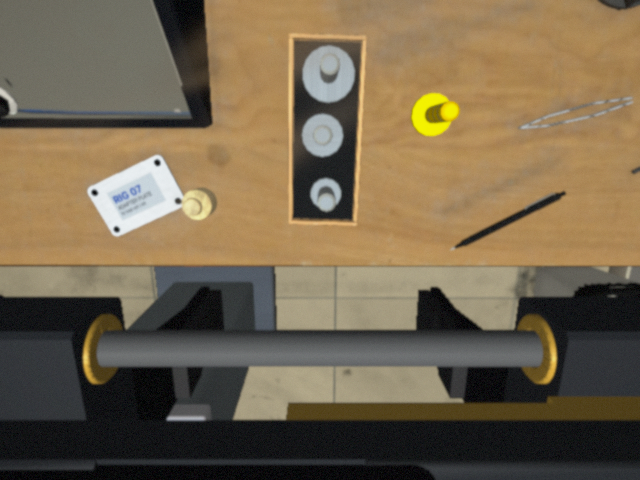

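View pics/w_fix.png

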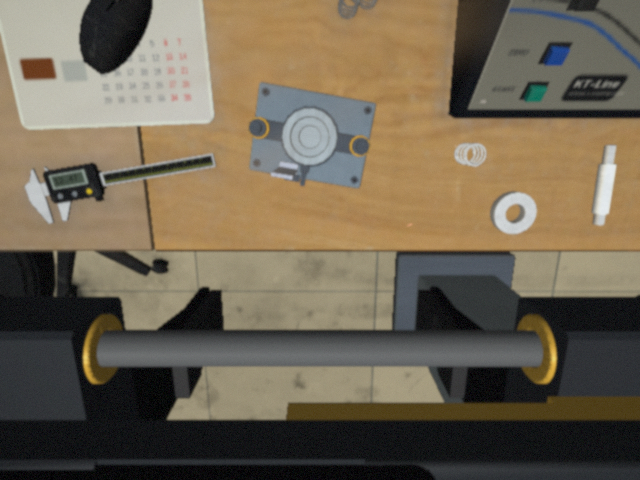

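The wrist view shows, top to bottom, the large piece (328,74), the middle piece (322,136) and the small piece (325,195). The yellow one at (433,115) stands outside the tray. In the fixture view the ring is at (310,136), with columns at (260,128) and (359,146). Now I'll measure the circles and make a confirming crop.

```bash
python3 - <<'E'
from h import *
f=env.grab_frame("wrist"); im=f["image"]
def fit(f,im,u,v,w,z,lo,hi):
    g=cv2.cvtColor(im,cv2.COLOR_BGR2GRAY)[v-w:v+w,u-w:u+w]; k=6
    g=cv2.resize(g,None,fx=k,fy=k,interpolation=cv2.INTER_CUBIC)
    c=cv2.HoughCircles(cv2.medianBlur(g,5),cv2.HOUGH_GRADIENT,1,8,param1=100,param2=20,minRadius=int(lo*k),maxRadius=int(hi*k))
    if c is None: return print("none")
    for x,y,r in c[0][:4]:
        uu,vv=(x+.5)/k-.5+u-w,(y+.5)/k-.5+v-w; print(round(uu,1),round(vv,1),"r",round(r/k,1),at_z(f,uu,vv,z).round(4), "diam mm",(2*r/k/f["fx"]*1000*np.linalg.norm(at_z(f,uu,vv,z)-f["position"])).round(1))
print("mid");fit(f,im,322,136,32,0.027,17,24)
print("large");fit(f,im,328,74,34,0.027,22,30)
print("small");fit(f,im,325,195,28,0.027,12,19)
g=dict(f); g["position"]=np.array([0.5147,0.4204,0.4907]);g["orientation"]=[-15.84,-.03,-89.96]
print("ring");fit(g,cv2.imread("pics/w_fix.png"),310,136,45,0.095,22,32)
print("bore");fit(g,cv2.imread("pics/w_fix.png"),310,136,45,0.095,16,21)
for d in env.trace(f,"piece_middle_mid"):
    m=d["mask"]; print(d["score"],m.sum(),np.argwhere(m).mean(0)[::-1])
p,q=at_z(g,260,128,.116),at_z(g,359,146,.116);print("columns",p,q,(p+q)/2)
cv2.imwrite("pics/crop.png",np.hstack([cv2.resize(im[30:230,270:380],None,fx=2.8,fy=2.8,interpolation=2),cv2.resize(cv2.imread("pics/w_fix.png")[70:200,240:390],(480,560))]))
E
```

```text
mid
321.0 135.8 r 21.1 [ 0.527  -0.3209  0.027 ] diam mm 46.8
large
328.0 78.0 r 25.1 [ 0.5842 -0.3279  0.027 ] diam mm 56.1
331.2 75.7 r 28.3 [ 0.5864 -0.3311  0.027 ] diam mm 63.5
329.8 77.0 r 27.0 [ 0.5851 -0.3298  0.027 ] diam mm 60.4
small
325.3 193.5 r 15.6 [ 0.4656 -0.3259  0.027 ] diam mm 35.0
327.0 193.8 r 16.2 [ 0.4652 -0.3277  0.027 ] diam mm 36.3
328.5 192.5 r 17.6 [ 0.4667 -0.3294  0.027 ] diam mm 39.4
325.3 192.2 r 14.8 [ 0.467  -0.3259  0.027 ] diam mm 33.2
ring
none
bore
none
0.62 761 [325.54664915 194.30354796]
0.6 1464 [432.68852459 114.58333333]
columns [0.52224784 0.47440866 0.116     ] [0.50640896 0.38361544 0.116     ] [0.5143284  0.42901205 0.116     ]
```

View pics/crop.png

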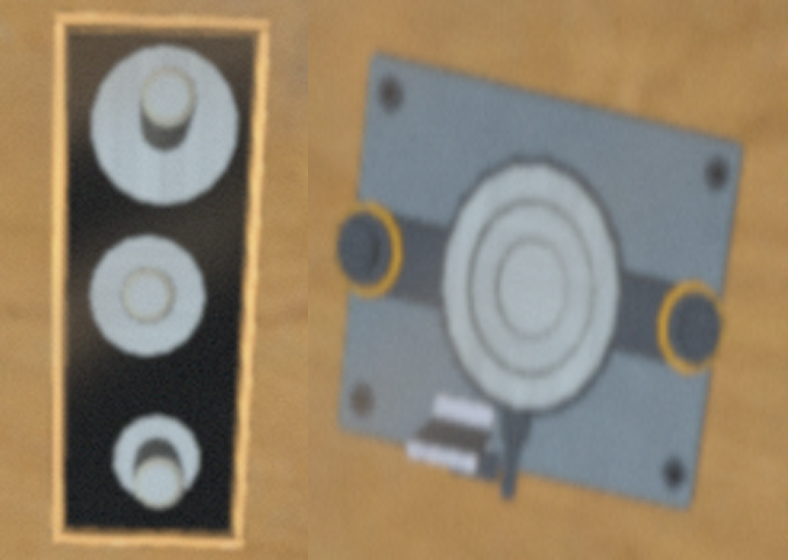

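The crop confirms it: the centre piece has the mid-sized flange. The fixture is yawed about -10°. The forearm sits about 0.16 m to +y of the TCP, so I'll check the machine's height there before descending.

```bash
python3 - <<'E'
from h import *
s=env.grab_frame("scene");t=env.grab_frame("top")
cv2.imwrite("pics/scene1.png",cv2.resize(s["image"][130:430,180:580],(800,600)))
def tri(a,b):
    p,d=ray(s,*a);q,e=ray(t,*b)
    k=np.linalg.lstsq(np.array([d,-e]).T,q-p,rcond=None)[0];return (p+d*k[0]).round(3),(q+e*k[1]).round(3)
print("panel top right",tri((430,200),(407,173)))
print("panel bottom right",tri((380,295),(405,245)))
g=env.grab_frame("wrist");g=dict(g);g["position"]=np.array([0.5147,0.4204,0.4907]);g["orientation"]=[-15.84,-.03,-89.96]
print("ring",at_z(g,309.8,136.2,.095))
for p in ([.527,-.322,.03],[.527,-.322,.2]): print(env.inverse_kinematics(p,[180,0,0]))
E
```

```text
panel top right (array([ 0.703, -0.213,  0.27 ]), array([ 0.677, -0.182,  0.26 ]))
panel bottom right (array([ 0.541, -0.212,  0.063]), array([ 0.532, -0.202,  0.061]))
ring [0.5151046 0.429491  0.095    ]
[-1.64293102e+01  3.22889400e+01 -1.33732390e+01  2.54444375e-14
 -4.43378210e+01  1.06429310e+02]
[-16.4293102   22.22960018  -2.58941503   0.         -65.18098479
 106.4293102 ]
```

View pics/scene1.png

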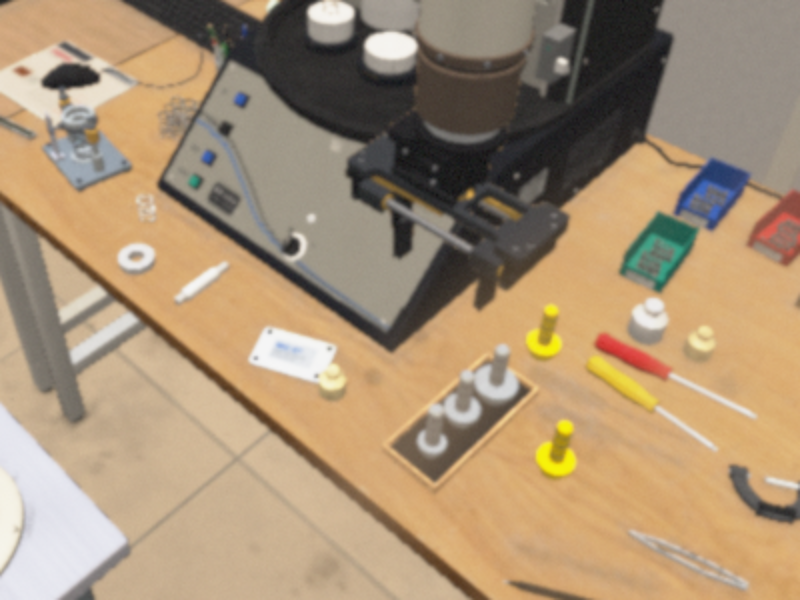

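```bash
python3 - <<'E'
from h import *
env.gripper_to(0.6,20)
env.goto([.527,-.322,.15],[180,0,0])
print(env.move_straight([.527,-.322,.031],rate=.12,force_limit=8))
s=env.read_state();print(s["clock"],s["position"],s["force"])
env.gripper_to(0.0,50)
s=env.read_state();print(s["clock"],s["position"],s["force"],s["opening"]*87,s["finger_force"])
print(env.move_straight([.527,-.322,.19],rate=.15))
f=look("wrist",[],"w_held")
s=env.read_state();print(s["clock"],s["position"],s["tool_rot"],s["force"],s["wrist_torque"],s["opening"]*87,s["finger_force"])
sc=env.grab_frame("scene")["image"]
cv2.imwrite("pics/held.png",np.hstack([cv2.resize(f["image"][200:480,160:480],(400,350)),cv2.resize(sc[230:400,330:524],(400,350))]))
E
```

```text
False
8.5667 [ 0.52771712 -0.32228468  0.03200085] [ 1.0726876  -0.43585279  0.31414088]
9.2667 [ 0.5270072  -0.32195701  0.03105628] [-0.43076416  0.23148134  0.74422695] 16.774212587329533 49.99998731771484
False
w_held [ 0.6018 -0.3221  0.3498] [-1.593e+01  7.000e-02 -9.001e+01] 392.72869779413475 319.395275505653 248.06803699931882
10.525 [ 0.52628914 -0.32167534  0.18857901] [-1.79935027e+02  1.45858513e-01 -1.08460917e-02] [ 0.27081328  0.39241618 -2.2093108 ] [-0.05860724 -0.06569064  0.0486672 ] 16.958225074552264 49.99995230929926
```

View pics/held.png

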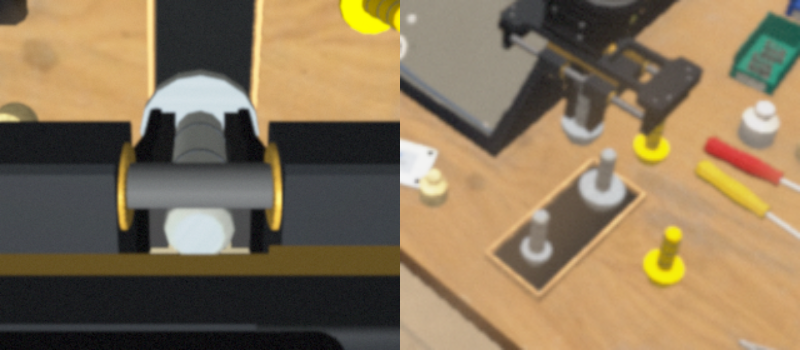

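The middle piece is held centred (stem at about (319,384)), and the small and large pieces still stand in the tray. Carrying it round the front.

```bash
python3 - <<'E'
from h import *
env.goto([0.38,-0.17,0.27],[180,0,0])
env.goto([0.37,0.1,0.27],[180,0,0])
env.goto([0.41,0.429,0.26],[180,0,0])
env.dwell(.3)
f=look("wrist",["cradle"],"w_fix2")
s=env.read_state();print(s["clock"],s["joint_positions"].round(1),s["position"],s["tool_rot"],s["opening"]*87,s["force"])
print("pred ring",project(f,[.515,.4293,.095]))
im=f["image"].copy()
u,v=project(f,[.515,.4293,.095]);u0,v0=int(u)-70,max(0,int(v)-60)
# overlay predicted ring outline (top edge, dia 54) and bore
k=5; big=cv2.resize(im[v0:v0+120,u0:u0+140],None,fx=k,fy=k,interpolation=cv2.INTER_CUBIC)
for r in (.027,.019):
    pts=[project(f,[.515+r*np.cos(a),.4293+r*np.sin(a),.095]) for a in np.linspace(0,6.28,40)]
    cv2.polylines(big,[((np.array(pts)-[u0,v0]+.5)*k).astype(np.int32)],True,(0,0,255),1)
cv2.imwrite("pics/fix2.png",big)
E
```

```text
w_fix2 [0.4854 0.4279 0.422 ] [-1.577e+01  4.000e-02 -9.005e+01] 392.72869779413475 319.395275505653 248.06803699931882
cradle [(0.94, [0.5069, 0.4331, 0.0894])]
14.1833 [ 61.9  17.6  -0.7  -0.  -71.7  28.1] [0.41013988 0.42859366 0.26034266] [-1.79974094e+02 -1.30350018e-02 -3.06464364e-02] 17.45340477106286 [-0.52386076  0.25124498 -2.35997909]
pred ring (np.float64(317.8199182850921), np.float64(97.73507581453043))
```

View pics/fix2.png

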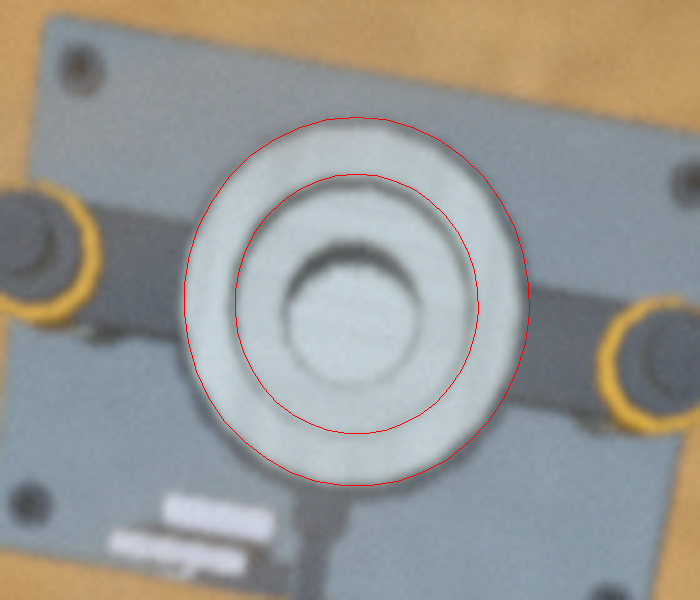

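The ring shows at about crop (353,305), within 1 mm of the prediction. The corrected target is (0.5145, 0.4299).

```bash
python3 - <<'E'
from h import *
x,y=.5145,.4299
env.goto([x,y,.2],[180,0,0])
env.move_straight([x,y,.13],rate=.1); env.dwell(.3)
s=env.read_state();print(s["clock"],s["position"],s["force"])
print(env.move_straight([x,y,.106],rate=.02,force_limit=4))
s=env.read_state();print(s["clock"],s["position"],s["force"],s["wrist_torque"],s["opening"]*87)
E
```

```text
15.8833 [0.51468963 0.43005612 0.13054731] [-0.26693501  0.22927826 -2.36064216]
True
16.8583 [0.5143758  0.42981258 0.10862958] [-0.4488956   1.27861694  1.93966784] [ 0.14313496 -0.16757328 -0.04629981] 17.243724398298635
```

Seated: at this push the spring gives about 3 mm of travel, which puts the fully-up position at TCP z of about 0.112. Now the first full press.

```bash
python3 - <<'E'
from h import *
x,y=.5145,.4299
def st(t):
    s=env.read_state();print(t,round(s["clock"],2),s["position"].round(4),s["force"].round(2),s["tool_rot"].round(2),round(s["opening"]*87,2))
print(env.move_straight([x,y,.0775],rate=.025,force_limit=18));st("hit")
env.dwell(.5);st("bottom")
s=env.read_state()
f=env.grab_frame("scene");cv2.imwrite("pics/s_bot.png",f["image"])
env.move_straight([x,y,.105],rate=.04);env.dwell(.3);st("up1")
env.move_straight([x,y,.1115],rate=.03);env.dwell(.6);st("up")
f=env.grab_frame("scene");cv2.imwrite("pics/s_up.png",f["image"])
E
```

```text
True
hit 17.86 [0.5146 0.43   0.0843] [-3.93 -0.62 11.6 ] [1.7977e+02 9.0000e-02 9.0000e-02] 16.72
bottom 18.36 [0.5146 0.43   0.0851] [-4.3  -1.29 11.79] [1.798e+02 6.000e-02 1.000e-01] 17.1
up1 19.39 [0.5144 0.4298 0.1047] [-0.55  1.27  3.57] [1.7989e+02 1.0000e-02 7.0000e-02] 17.15
up 20.36 [0.5143 0.4296 0.1111] [-0.73 -0.67 -1.49] [1.7987e+02 2.0000e-02 6.0000e-02] 16.72
```

The force at the bottom (11.8 N) doesn't clearly show the stops. I'll press again in small steps and look for the stiffness kink, then let it rise again.

```bash
python3 - <<'E'
from h import *
x,y=.5145,.4299
def st(t):
    s=env.read_state();print(t,round(s["clock"],2),s["position"].round(4),s["force"].round(2),round(s["opening"]*87,2));return s["force"][2]
env.move_straight([x,y,.0875],rate=.04);env.dwell(.2);st("a")
for z in (.0855,.084,.0825,.081,.0795,.078,.0765,.075):
    env.move_straight([x,y,z],rate=.03);env.dwell(.15)
    if st(z)>24: break
env.dwell(.3)
f=env.grab_frame("scene");cv2.imwrite("pics/s_bot2.png",f["image"])
env.move_straight([x,y,.105],rate=.05);env.dwell(.2);st("up1")
env.move_straight([x,y,.1125],rate=.03);env.dwell(.6);st("up")
f=env.grab_frame("scene");cv2.imwrite("pics/s_up2.png",f["image"])
E
```

```text
a 21.36 [0.5147 0.4299 0.0893] [-4.5  -2.77 10.48] 17.37
0.0855 21.76 [0.5147 0.4299 0.0875] [-4.68 -2.94 10.8 ] 16.95
0.084 22.16 [0.5147 0.4299 0.0862] [-4.16 -3.68 11.39] 16.65
0.0825 22.56 [0.5147 0.4299 0.0848] [-4.94 -2.24 12.07] 17.35
0.081 22.96 [0.5147 0.4299 0.0834] [-4.6  -3.11 12.4 ] 17.28
0.0795 23.36 [0.5148 0.4299 0.0829] [-6.51 -4.42 15.78] 16.94
0.078 23.76 [0.5148 0.43   0.0828] [-7.59 -6.08 21.08] 17.16
0.0765 24.16 [0.5149 0.43   0.0827] [-9.69 -5.97 26.11] 17.24
up1 25.43 [0.5146 0.4299 0.1046] [-1.85 -1.48  3.59] 17.32
up 26.43 [0.5145 0.4299 0.1125] [ 0.5  -0.37 -2.81] 17.1
```

There is a clear kink at z = 0.0830, so that is the stops and fully up is z ≈ 0.111. It has risen all the way. The final press should bring the actual z to 0.0965.

```bash
python3 - <<'E'
from h import *
x,y=.5145,.4299
z=.0954
env.move_straight([x,y,z],rate=.03);env.dwell(.4)
s=env.read_state();e=s["position"][2]-.0965;print(e,s["force"])
if abs(e)>.0007: env.move_straight([x,y,z-e],rate=.02);env.dwell(.4)
zs=[]
for _ in range(6):
    s=env.read_state();zs.append(s["position"][2].round(4));env.dwell(.1)
print(s["clock"],zs,s["force"],s["finger_force"])
sc=env.grab_frame("scene");w=env.grab_frame("wrist")["image"]
u,v=map(int,project(sc,[.47,.43,.08]))
c=lambda im:cv2.resize(im[v-35:v+35,u-40:u+40],(400,350),interpolation=2)
a=[cv2.imread("pics/s_up2.png"),cv2.imread("pics/s_bot2.png"),sc["image"]]
r=sc["image"][210:360,330:490]
cv2.imwrite("pics/fin.png",cv2.resize(np.vstack([np.hstack([c(a[0]),c(a[1])]),np.hstack([c(a[2]),cv2.resize(r,(400,350))])]),(680,595)))
E
```

```text
0.0003328504278165001 [-1.87619067 -1.00021825  6.62310553]
28.0917 [np.float64(0.0968), np.float64(0.0968), np.float64(0.0968), np.float64(0.0968), np.float64(0.0968), np.float64(0.0968)] [-2.84237749 -1.34356081  6.38157634] 50.00017668586224
```

View pics/fin.png

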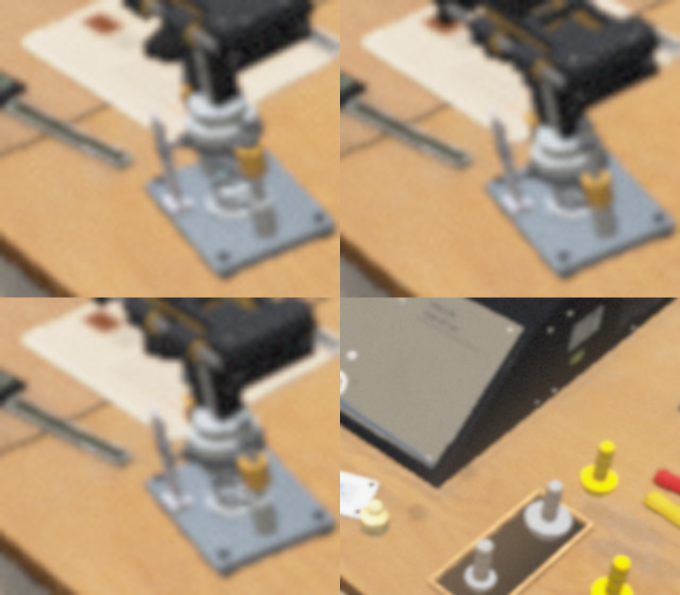

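The cradle shows up (top left), on the stops (top right) and now in between (bottom left). Travel is about 14.2 mm and the push 6.4 N, both mid-window. The other two pieces still stand in the tray, so I'm handing in.

```bash
python3 -c "
from workcell import env
print(env.close_job())"
```

```text
the job is handed in; nothing more can be done
None
```

I handed the job in with the middle piece seated and held down at about 14 mm of cradle travel, inside the 11–18 mm between the blades, after pressing it onto the stops and letting it rise fully; the 14 mm comes from arm height and push force because the camera could not resolve the pointer, the first press may have fallen just short of the stops so I repeated it, and the other two pieces still stand in the tray.

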